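# Release the ink stone from its cradle

## Robot

A 6-joint arm with a two-finger parallel gripper is mounted at the origin on a cart in front of the work surface, level with it; the furniture and walls round the work are solid. World frame = base frame: x ahead of the robot, y to its left, z up, the work surface at z = 0. Lengths are in mm, angles in rad, forces in N, time in s.
With the tool pointing down it reaches from about 300 to 825 mm from the base axis. Payload 5.4 kg.
Tool frame: the origin (TCP) lies at the very end of the fingers, on their centre line; the grasp point (between the pads) lies 19 mm behind it; z points along the fingers, y is the line along which they close (so a half turn about z gives the same grasp; the last joint's range is limited). The gripper opens to 92 mm and grips with 3 to 60 N. Pads are 20 mm wide; open, the fingers measure 128 mm over their backs; the gripper's body (75 mm by 189 mm) begins 69 mm behind the grasp point.
Start: joints at [-1.549, 0.158, 1.597, -0, 1.386, -0.21], TCP at [132.072, -559.61, 214.601] pointing down, gripper open.
Joint ranges: [-2.91, 2.91], [-0.94, 2.29], [0.18, 2.7], [-1.29, 4.43], [0.17, 2.64], [-3, 3]. Speed limits (rad/s): [2.57, 2.57, 3.14, 3.14, 3.14, 3.14].

## Interface

Orientations are given as a unit quaternion [x, y, z, w].
In Python, from rig import bot gives the robot as it stands.
- The arm moves only by the shell command python3 -m handwheel 'ROWS' [OPENING] [FORCE]. ROWS is JSON, a list of rows, each an object of numbers: "x", "y", "z": the shift along the tool's x, y, z normalised to -1 to 1, where 1 is 1 m; "ax", "ay", "az": the turn, a rotation vector about the tool's x, y, z normalised to -1 to 1, where 1 is pi rad. In form: [{"x": .., "y": .., "z": .., "ax": .., "ay": .., "az": ..}, ...]. A call has 1 to 12 rows; each row is the pose to reach, as a shift and turn from the pose commanded when the call began, along the tool's axes at that moment, turning the shorter way round; what a row does not reach only later rows make up. A row lasts 1/8 s, in which the tool goes at most 62.5 mm and 10.7 degrees, less where a joint would pass 70% of its speed; a pose out of reach is approached as far as the arm can. A call with a number of a shift or a turn outside -1 to 1 is refused whole. A call with a gripper value outside its range is refused whole. OPENING is the opening, from -1 (shut) to 1 (fully open), set as the call begins (- or left out, the last holds). The fingers move at their own pace and stop on an object; FORCE is the grip in N (left out, the last holds). Time passes only in rows, so rows that repeat a pose let the fingers close. It gives the time, the measured TCP pose, the force, the opening and the grip force at its end, in the units of the state.
- bot.sense(): the state, without advancing time (a new reading comes with each control period).
- bot.grab_frame(name): name is "scene" or "top" or "wrist"; returns the picture (384x512x3 uint8, blue, green, red); there is no depth.
- bot.get_calibration(name): a dict with "camera_matrix" (3x3 intrinsics, pixels), "pose" (4x4, takes a point from camera to world coordinates). Camera axes: x right, y down, z forward; pixel columns grow to the right and rows downward; lengths in mm; the calibration is good to about 2 mm. The wrist camera is an equidistant fisheye: a pixel r from the principal point sees the ray r / f radians off the axis. A picture is of the moment at which its call begins: read the wrist's pose just before it. get_calibration takes no time and is no camera call; for the wrist camera it gives the pose at the moment of the call.
- bot.sign_off(): hands the job in; it is judged then, once.
The state is a dict: "t": time; "joint_positions": joint angles; "qvel": joint speeds; "effort": joint torques, N m; "tcp_pos": TCP position; "tcp_rot": TCP orientation; "contact_force": force on the tool from outside, world axes, zero at the start; "torque": the same for the moment, N m; "width": finger opening in mm; "gripper_force": force on a finger pad.
Only numpy, scipy, OpenCV 4.12 (cv2) and the standard library are available. Lean on these libraries where they do the work, as an engineer would, in place of code of your own. Each camera call takes 0.05 s, during which the arm holds its last target. There are 200 camera calls.

## Task

The slate ink stone is locked in its wooden cradle by the hinged hold-down bar. Swing the bar up until it stands upright or beyond, slide the stone along the cradle (without picking it up) until it lies straight and wholly on the open ledge, fully past the ends of the guide rails and overhanging nowhere, then swing the bar fully down again. Leave the tile, the water dropper and the pigment jar where they are.

Things in the scene. Friction and masses are not known exactly. Their poses are not given: they have to be found in the camera images.
- cradle: Fixed wooden cradle. Origin: centre of its base, on the table; x from handle side to hinge side (away from the robot), y along it to the loaded end. Bed 110 mm wide, y -160 to 150 mm, top at z = 14. Rails 14 mm wide from y = 0 to 150, tops at z = 28; 80 mm channel between them, open at both ends. Hinge cheeks, 52 mm high, at x 54 to 78, y 57 to 105.
- ledge (a point): Middle of the open ledge, on the bed's top: cradle x = 0, y = -80, z = 14 mm; axes as the cradle's. The ledge is the flat part of the bed, 110 mm wide and 160 mm long (cradle y -160 to 0), without rails or end stop. The stone's origin belongs about here.
- stone: Loose black slate ink stone, 75 (x) by 130 (y) by 20 mm high, about 0.55 kg. Origin: centre of its underside. Its rim is 8 mm wide; the deep hollow (12 mm deep) spans x -29 to 29, y 15 to 57, the rest is 4 mm deep. It starts between the rails, centre near cradle y = +45, axes along the cradle's; about 40 mm of bed is free behind its +y end, where it can be pushed towards the ledge.
- bar (a joint): Angle (rad) of the hold-down bar, of wood, 24 mm wide, 14 mm thick. 0 = down, level across the cradle, its cork foot in the stone's deep hollow so that the stone cannot slide. Grows as the handle rises and goes over towards cradle +x; 1.57 = upright, stop at 1.9. A stiff hinge: the bar stays where it is left; up to 2.5 N at the handle moves it (press it home).
- bar_handle (a point): Grip point on the bar's centre line, 150 mm from the hinge axis, amid its dark wooden handle (22 mm square with rounded edges, 58 mm long, along the bar). Down it is at cradle x = -88, y = 81, z = 44 mm, outside the cradle's near side, free below. Pinched with the fingers closing along cradle y, it can pivot between the pads.
- bar_hinge (a point): Centre of the bar's hinge, fixed at cradle x = 62, y = 81, z = 44 mm; the hinge axis is parallel to cradle y. Axes as the cradle's.
- tile: Glaze test tile 62 x 45 x 7 mm lying loose in front of the ledge; to be left alone. Origin: centre of its underside.
- dropper: Round green ceramic water dropper, 46 mm in diameter, 38 mm high, standing loose beyond the ledge; to be left alone. Origin: centre of its underside.
- jar: Pigment jar with a screw cap, 52 mm in diameter, 52 mm high, standing loose beyond the cradle; to be left alone. Origin: centre of its underside.
Mind the look-alikes: they are no part of the job. Leave any green look-alike of the stone alone.

How it is judged:
By the outcome, as a careful person would: the job done as asked, in the order asked, and still so for the second after the job is handed in, with the robot touching nothing.
It also fails if it takes over 72 s, if anything falls off the work surface, if the arm or the gripper's body presses on something with over 40 N, if the wrist force passes 120 N, or if a joint passes its speed limit or range.

## Working session

There is one attempt and no reset: what is moved stays moved. The work goes in short steps, Python scripts to look and compute and a shell command to move; the robot and the scene stay as the last step left them, time stands still between calls to the robot, and variables do not carry over. Pictures are saved under pics/ and viewed, at most 10 in all, crops included, and the job is handed in when it is done.

```bash
ls; mkdir -p pics
python3 - <<'E'
from rig import bot
import cv2,numpy as np
for n in("scene","top"):
    im=bot.grab_frame(n);cv2.imwrite(f"pics/{n}0.png",im)
    c=bot.get_calibration(n);print(n,np.round(c["camera_matrix"],1).tolist(),np.round(c["pose"],3).tolist())
a=cv2.imread("pics/top0.png");cv2.imwrite("pics/top0b.png",cv2.resize(a,(800,600),interpolation=cv2.INTER_CUBIC))
a=cv2.imread("pics/scene0.png");cv2.imwrite("pics/scene0b.png",cv2.resize(a,(800,600),interpolation=cv2.INTER_CUBIC))
s=bot.sense();print(s)
E
```

```text
pics
scene [[488.9, 0.0, 256.5], [0.0, 488.9, 185.3], [0.0, 0.0, 1.0]] [[-0.816, -0.444, 0.371, 14.065], [-0.579, 0.632, -0.516, 985.249], [-0.005, -0.635, -0.772, 1189.964], [0.0, 0.0, 0.0, 1.0]]
top [[363.6, 0.0, 248.8], [0.0, 363.6, 194.1], [0.0, 0.0, 1.0]] [[0.0, -0.991, 0.134, 438.65], [-1.0, 0.003, 0.028, 239.655], [-0.028, -0.134, -0.991, 1025.888], [0.0, 0.0, 0.0, 1.0]]
{'t': 0.1, 'joint_positions': array([-1.54911708e+00,  1.58984075e-01,  1.59807784e+00, -2.14490080e-05,
        1.38623347e+00, -2.10108185e-01]), 'qvel': array([-0.00094942, -0.00193579, -0.00237911, -0.00033318, -0.00200833,
        0.00066206]), 'effort': array([-6.89020108e-04, -3.86504388e+01, -3.22960460e+01,  7.03751924e-02,
        3.39319592e-02, -4.57236945e-05]), 'tcp_pos': array([ 132.04310186, -559.05157056,  213.73275105]), 'tcp_rot': array([ 9.93291248e-01,  1.15636375e-01,  6.95981874e-05, -8.48579133e-04]), 'contact_force': array([0.14134298, 0.51091804, 0.17326719]), 'torque': array([-0.0244855 , -0.00203376, -0.03192736]), 'gripper_force': 0.0, 'width': 92.25979838826461}
```

View pics/top0b.png

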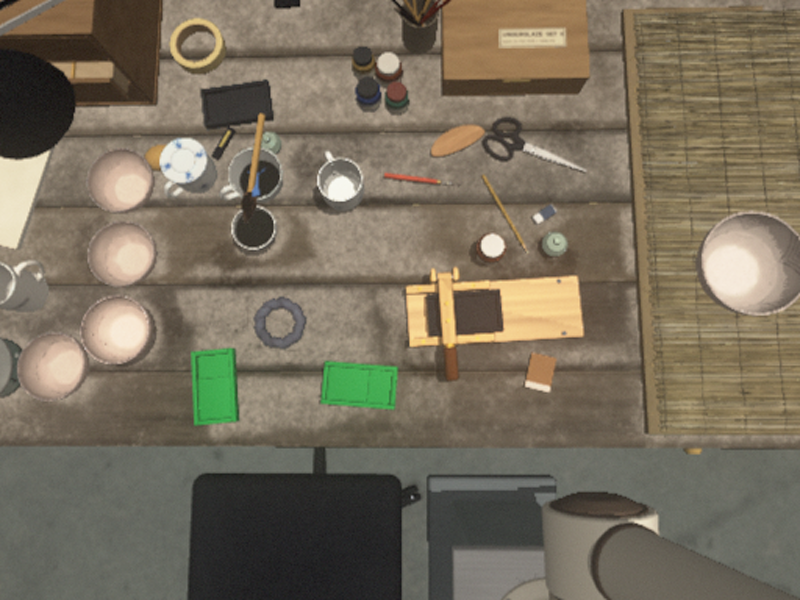

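View pics/scene0b.png

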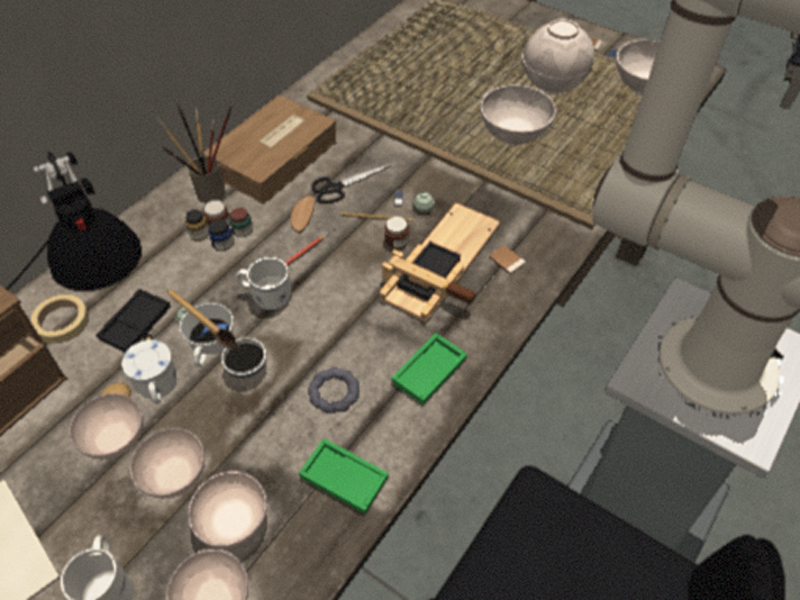

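The top view (800x600) shows the cradle at (408–583, 277–347), with its loaded end on the left and the dark stone in it at (465,312). The bar runs from its hinge at (445,275) to the handle at (451,362). The tile is at (540,372), the dropper at (555,244) and the jar at (491,248).

Candidates for the stone: black slate in the cradle (465,312), green trays (214,386) and (360,385), black tray (237,103). I choose the one in the cradle and check it in a close crop.

Run:
```python
import cv2,numpy as np
a=cv2.imread("pics/top0.png")[165:260,245:385];b=cv2.imread("pics/scene0.png")[115:215,235:345]
# 5x top, 
A=cv2.resize(a,None,fx=3,fy=3,interpolation=cv2.INTER_CUBIC);B=cv2.resize(b,None,fx=3,fy=3,interpolation=cv2.INTER_CUBIC)
h=max(len(A),len(B));f=lambda m:cv2.copyMakeBorder(m,0,h-len(m),0,0,0)
cv2.imwrite("pics/crop.png",np.hstack([f(A),f(B)]))
```

```text
(no output)
```

View pics/crop.png

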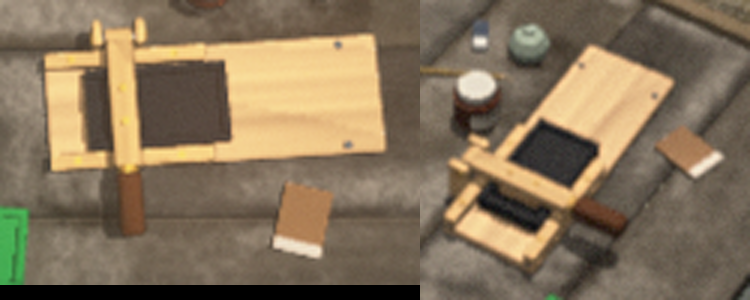

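The crop confirms it: black slate stone in the cradle under the bar at top crop (185,100), brown handle at top crop (130,202) and scene crop (600,213). Now I fit the cradle pose from both views.

```bash
cat > h.py <<'E'
import numpy as np,cv2
from rig import bot
from scipy.optimize import least_squares
from scipy.spatial.transform import Rotation as R
def proj(c,P):
    T=np.linalg.inv(c["pose"]);p=np.atleast_2d(P)@T[:3,:3].T+T[:3,3];q=p@np.array(c["camera_matrix"]).T;return q[:,:2]/q[:,2:]
def ray(c,uv):
    d=np.linalg.inv(c["camera_matrix"])@[*uv,1];d=np.array(c["pose"])[:3,:3]@d;return np.array(c["pose"])[:3,3],d/np.linalg.norm(d)
def tri(c1,u1,c2,u2):
    o1,d1=ray(c1,u1);o2,d2=ray(c2,u2);s=np.linalg.lstsq(np.c_[d1,-d2],o2-o1,rcond=None)[0]
    a,b=o1+s[0]*d1,o2+s[1]*d2;return (a+b)/2,np.linalg.norm(a-b)
E
python3 - <<'E'
from h import *
ct,cs=bot.get_calibration("top"),bot.get_calibration("scene")
t=lambda x,y:(245+(x+.5)/3-.5,165+(y+.5)/3-.5); s=lambda x,y:(235+(x-420+.5)/3-.5,115+(y+.5)/3-.5)
D=[(ct,(55,-160,14),t(375,34)),(ct,(-55,-160,14),t(386,151)),(ct,(55,150,28),t(45,53)),(ct,(-55,150,28),t(50,170)),(ct,(55,0,28),t(207,44)),(ct,(-55,0,28),t(213,164)),
(cs,(55,-160,14),s(593,45)),(cs,(-55,-160,14),s(672,76)),(ct,(-88,81,44),t(130,202)),(cs,(-88,81,44),s(601,213))]
def W(p,P):
    return R.from_euler('z',p[3]).apply(P)+p[:3]
f=lambda p:np.concatenate([(proj(c,W(p,P))[0]-u) for c,P,u in D])
r=least_squares(f,[430,-50,0,0],loss='soft_l1');print(r.x,np.round(f(r.x).reshape(-1,2),1))
print("handle tri",tri(ct,t(130,202),cs,s(601,213)), "corner",tri(ct,t(375,34),cs,s(593,45)),tri(ct,t(386,151),cs,s(672,76)))
print("stone -y corners",[ (lambda o,d:(o+d*(34-o[2])/d[2]))(*ray(ct,t(*q))) for q in((226,62),(231,141))])
for n in "handle",(-88,81,44),"hinge",(62,81,44),"ledge",(0,-80,14),"stone+y",(0,110,34): print(n if isinstance(n,str) else W(r.x,n))
E
```

```text
[559.72790557  86.80488025   4.72033331 -12.50769418] [[ 0.3  0.1]
 [ 0.8  0.4]
 [-0.7 -0.1]
 [ 0.1  0.6]
 [-0.4 -0.5]
 [ 0.9 -0.7]
 [-1.1 -0.9]
 [ 1.2  0.8]
 [ 0.1  0.4]
 [-1.2  0.9]]
handle tri (array([466.07774107, 161.9876954 ,  53.32002447]), np.float64(4.506476396102673)) corner (array([623.19832496, -71.55523559,  13.77709996]), np.float64(4.672428210770044)) (array([515.71494939, -71.41279391,  25.79847224]), np.float64(1.9198670674328149))
stone -y corners [array([596.14056564,  72.1111212 ,  34.        ]), array([523.61190934,  69.46506372,  34.        ])]
handle
[467.12928609 162.5049177   48.72033331]
hinge
[616.87114083 171.3013338   48.72033331]
ledge
[564.41932749   6.94255772  18.72033331]
stone+y
[553.27720042 196.61557373  38.72033331]
```

```bash
cat >> h.py <<'E'
CR=[559.7,86.8,0,.0587]
def W(P,p=CR): return R.from_euler('z',p[3]).apply(P)+np.array(p[:3])
def pose(tilt=0,yaw=None):
    """tool down, tool x along cradle x; tilt>0 leans fingertips to cradle +x"""
    yaw=CR[3] if yaw is None else yaw
    return R.from_euler('z',yaw)*R.from_euler('y',-tilt)*R.from_euler('x',np.pi)
def go(P,Rt=None,s=None):
    s=s or bot.sense();R0=R.from_quat(s["tcp_rot"]);Rt=Rt or R0
    d=R0.inv().apply(np.array(P)-s["tcp_pos"])/1000;a=(R0.inv()*Rt).as_rotvec()/np.pi
    print("xyz",np.round(d,4),"a",np.round(a,4),"rows",round(max(np.linalg.norm(d)/.0625,np.linalg.norm(a)*180/10.7),1))
def st():
    s=bot.sense();print(round(s["t"],2),np.round(s["tcp_pos"],1),np.round(s["tcp_rot"],4),"F",np.round(s["contact_force"],1),"w",round(s["width"],1),round(s["gripper_force"],1))
E
python3 -m handwheel '[{"x":0.5,"y":-0.61,"z":-0.05,"az":0.055},{"x":0.5,"y":-0.61,"z":-0.05,"az":0.055},{"x":0.5,"y":-0.61,"z":-0.05,"az":0.055},{"x":0.5,"y":-0.61,"z":-0.05,"az":0.055},{"x":0.5,"y":-0.61,"z":-0.05,"az":0.055},{"x":0.5,"y":-0.61,"z":-0.05,"az":0.055},{"x":0.5,"y":-0.61,"z":-0.05,"az":0.055},{"x":0.5,"y":-0.61,"z":-0.05,"az":0.055},{"x":0.5,"y":-0.61,"z":-0.05,"az":0.055},{"x":0.5,"y":-0.61,"z":-0.05,"az":0.055},{"x":0.5,"y":-0.61,"z":-0.05,"az":0.055},{"x":0.5,"y":-0.61,"z":-0.05,"az":0.055}]'
python3 -c "
from h import *
go([480,150,260],pose())"
```

```text
xyz [ 0.5016 -0.6102 -0.0451] a [-0.0005 -0.0001  0.0551] rows 12.7invalid input
```

```bash
python3 -m handwheel '[{"x":0.5,"y":-0.61,"z":-0.05,"ax":0,"ay":0,"az":0.055},{"x":0.5,"y":-0.61,"z":-0.05,"ax":0,"ay":0,"az":0.055},{"x":0.5,"y":-0.61,"z":-0.05,"ax":0,"ay":0,"az":0.055},{"x":0.5,"y":-0.61,"z":-0.05,"ax":0,"ay":0,"az":0.055},{"x":0.5,"y":-0.61,"z":-0.05,"ax":0,"ay":0,"az":0.055},{"x":0.5,"y":-0.61,"z":-0.05,"ax":0,"ay":0,"az":0.055},{"x":0.5,"y":-0.61,"z":-0.05,"ax":0,"ay":0,"az":0.055},{"x":0.5,"y":-0.61,"z":-0.05,"ax":0,"ay":0,"az":0.055},{"x":0.5,"y":-0.61,"z":-0.05,"ax":0,"ay":0,"az":0.055},{"x":0.5,"y":-0.61,"z":-0.05,"ax":0,"ay":0,"az":0.055},{"x":0.5,"y":-0.61,"z":-0.05,"ax":0,"ay":0,"az":0.055},{"x":0.5,"y":-0.61,"z":-0.05,"ax":0,"ay":0,"az":0.055}]'
python3 -c "
from h import *
go([480,150,260],pose())"
```

```text
t: 1.6
tcp_pos: [461.3, 115.0, 262.0]
tcp_rot: [1.0, 0.03, 0.0, 0.0]
contact_force: [1.3, -1.3, 0.5]
width: 92.1
gripper_force: 0.0
xyz [ 0.0208 -0.0338  0.002 ] a [ 0.0001 -0.      0.0003] rows 0.6
```

```bash
cat > w.py <<'E'
from h import *
import sys
n=sys.argv[1]
s=bot.sense();c=bot.get_calibration("wrist");im=bot.grab_frame("wrist")
cv2.imwrite(f"pics/{n}.png",im);np.savez(f"pics/{n}.npz",K=c["camera_matrix"],T=c["pose"])
E
python3 -m handwheel '[{"x":0.02,"y":-0.03,"z":0,"ax":0,"ay":0,"az":0},{"x":0.02,"y":-0.03,"z":0,"ax":0,"ay":0,"az":0},{"x":0.02,"y":-0.03,"z":0,"ax":0,"ay":0,"az":0}]'
python3 w.py w1
python3 -m handwheel '[{"x":0.0,"y":0.06,"z":0,"ax":0,"ay":0,"az":0},{"x":0,"y":0.12,"z":0,"ax":0,"ay":0,"az":0},{"x":0,"y":0.12,"z":0,"ax":0,"ay":0,"az":0},{"x":0,"y":0.12,"z":0,"ax":0,"ay":0,"az":0}]'
python3 w.py w2
python3 -c "
import cv2,numpy as np
a=np.hstack([cv2.imread('pics/w1.png'),cv2.imread('pics/w2.png')])
z=np.load('pics/w1.npz');print(z['K'].tolist(),np.round(z['T'],3).tolist())
cv2.imwrite('pics/w12.png',np.vstack([cv2.resize(cv2.imread(f'pics/{n}.png')[60:,:][:,:],None,fx=1.0,fy=1.0) for n in('w1',)]))
cv2.imwrite('pics/w1b.png',cv2.resize(cv2.imread('pics/w1.png'),(800,600)));cv2.imwrite('pics/w2b.png',cv2.resize(cv2.imread('pics/w2.png'),(800,600)))"
```

```text
t: 1.98
tcp_pos: [478.6, 143.4, 261.6]
tcp_rot: [1.0, 0.029, -0.001, 0.0]
contact_force: [-0.5, 0.3, -0.5]
width: 91.8
gripper_force: 0.0
t: 2.52
tcp_pos: [485.8, 23.7, 262.1]
tcp_rot: [1.0, 0.028, 0.0, -0.0]
contact_force: [-0.1, 0.4, -0.3]
width: 91.9
gripper_force: 0.0
[[297.3186396354542, 0.0, 254.32633189345702], [0.0, 297.3186396354542, 189.266639898576], [0.0, 0.0, 1.0]] [[0.058, -0.967, -0.246, 547.003], [-0.998, -0.056, -0.015, 147.304], [0.001, 0.247, -0.969, 431.491], [0.0, 0.0, 0.0, 1.0]]
```

View pics/w1b.png

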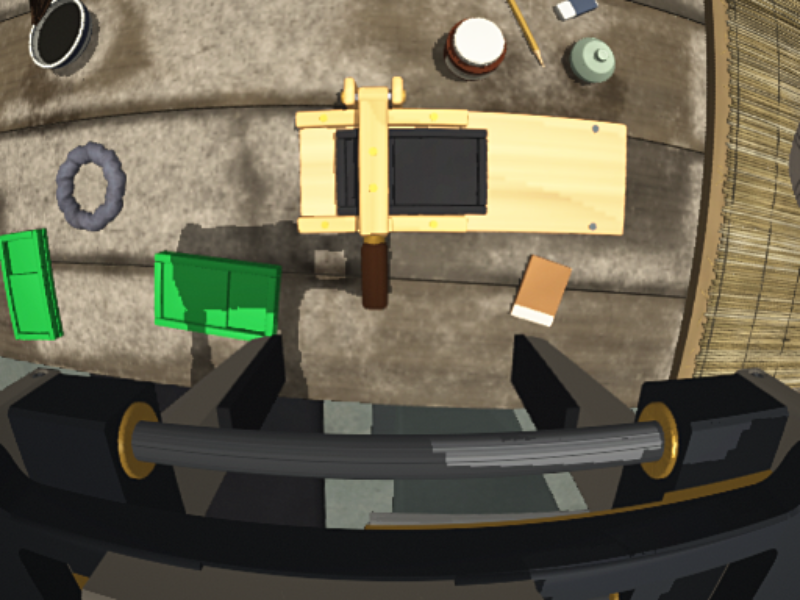

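View pics/w2b.png

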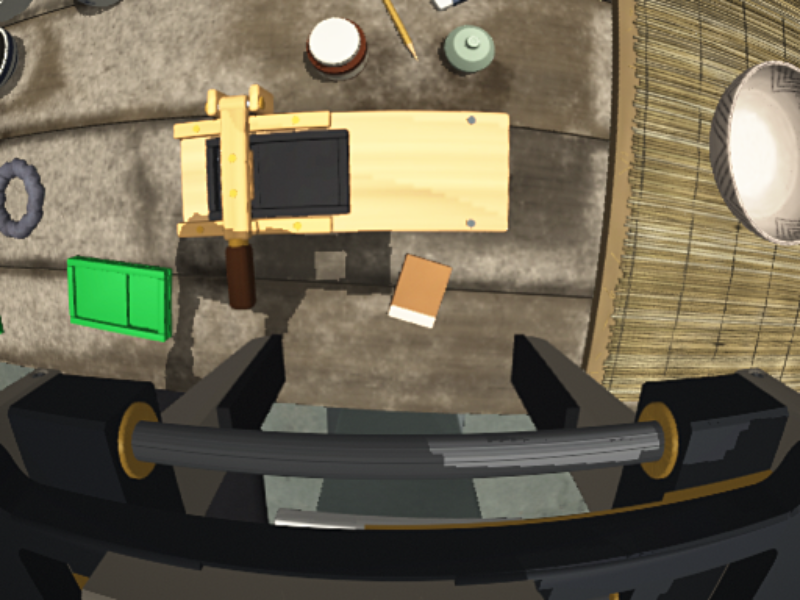

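The wrist views show the cradle, handle, stone, jar, dropper and tile clearly, with the handle at w1 (374,275) and w2 (240,275). I now refine the pose from these two views.

```bash
cat >> h.py <<'E'
def fproj(n,P):
    z=np.load(f"pics/{n}.npz");K=z["K"];T=np.linalg.inv(z["T"]);p=np.atleast_2d(P)@T[:3,:3].T+T[:3,3]
    th=np.arctan2(np.hypot(p[:,0],p[:,1]),p[:,2]);u=p[:,:2]/np.hypot(p[:,0],p[:,1])[:,None]
    return (th[:,None]*u*K[0,0]+K[:2,2]+.5)*1.5625-.5
def ftri(obs,x0=(550,80,20)):
    r=least_squares(lambda P:np.concatenate([fproj(n,P)[0]-u for n,u in obs]),x0);return r.x,np.abs(r.fun).max()
E
python3 - <<'E'
from h import *
C=[(55,-160,14),(-55,-160,14),(55,150,28),(-55,150,28),(55,0,28),(-55,0,28)]
A=dict(w1=[(626,124),(624,234),(296,113),(299,233),(468,110),(468,231)],w2=[(508,113),(508,231),(174,127),(178,236),(330,112),(331,230)])
f=lambda p:np.concatenate([(fproj(n,W(C,p))-A[n]).ravel() for n in A])
r=least_squares(f,CR,loss='soft_l1',f_scale=2);print(r.x);print(np.round(f(r.x).reshape(2,6,2),1).tolist())
p=r.x
def loc(P): return R.from_euler('z',-p[3]).apply(np.array(P)-p[:3])
for a,b in [((374,242),(239,243)),((374,308),(242,308)),((487,131),(349,130)),((487,214),(349,214)),((337,214),(208,219))]:
    P,e=ftri([("w1",a),("w2",b)]);print(np.round(P,1),np.round(loc(P),1),round(e,1))
print("handle",W((-88,81,44),p),"jar/dropper tops",[ftri([("w1",a),("w2",b)])[0].round() for a,b in[((478,42),(335,42)),((597,52),(471,42)),((541,290),(420,290))]])
E
```

```text
[ 5.59934459e+02  8.63215990e+01 -3.71808135e+00  6.51332645e-02]
[[[-0.5, -0.5], [-1.7, 0.5], [0.1, -1.5], [-0.2, 1.2], [-0.2, -1.1], [-0.7, 1.6]], [[0.5, -0.4], [-0.4, -0.2], [0.3, -3.1], [1.2, 2.8], [-0.1, -2.4], [1.2, 3.2]]]
[494.6 164.   41.3] [-60.1  81.8  45. ] 1.0
[437.  161.1  44.8] [-117.8   82.6   48.5] 0.1
[596.7  72.   25.5] [ 35.7 -16.7  29.2] 0.2
[523.3  67.8  31.1] [-37.7 -16.1  34.8] 0.0
[515.5 197.4  33.6] [-37.1 113.7  37.3] 0.0
handle [466.84899115 161.42216936  40.28191865] jar/dropper tops [array([672.,  87.,  43.]), array([686., -30.,  24.]), array([452.,   0.,   2.])]
```

```bash
sed -i 's/^CR=.*/CR=[559.8,86.4,0,.062]/' h.py
python3 - <<'E'
from h import *
st();print(bot.sense()["joint_positions"].round(2))
h=W((-88,81,0));go([h[0],h[1],100],pose());go([h[0],h[1],25],pose())
E
```

```text
2.58 [485.8  24.4 262.1] [ 9.996e-01  2.930e-02  1.000e-04 -2.000e-04] F [-0.5  0.   0.1] w 91.8 0.0
[-0.2  -0.11  1.77  0.    1.47  1.31]
xyz [-0.0108 -0.1382  0.1622] a [-0.0001 -0.0001 -0.0011] rows 3.4
xyz [-0.0108 -0.1382  0.2372] a [-0.0001 -0.0001 -0.0011] rows 4.4
```

```bash
python3 -m handwheel '[{"x":-0.011,"y":-0.06,"z":0.02,"ax":0,"ay":0,"az":0},{"x":-0.011,"y":-0.12,"z":0.05,"ax":0,"ay":0,"az":0},{"x":-0.011,"y":-0.138,"z":0.09,"ax":0,"ay":0,"az":0},{"x":-0.011,"y":-0.138,"z":0.14,"ax":0,"ay":0,"az":0},{"x":-0.011,"y":-0.138,"z":0.18,"ax":0,"ay":0,"az":0},{"x":-0.011,"y":-0.138,"z":0.21,"ax":0,"ay":0,"az":0},{"x":-0.011,"y":-0.138,"z":0.225,"ax":0,"ay":0,"az":0},{"x":-0.011,"y":-0.138,"z":0.237,"ax":0,"ay":0,"az":0},{"x":-0.011,"y":-0.138,"z":0.237,"ax":0,"ay":0,"az":0}]' 0.2
python3 -m handwheel '[{"x":0,"y":0,"z":0,"ax":0,"ay":0,"az":0},{"x":0,"y":0,"z":0,"ax":0,"ay":0,"az":0},{"x":0,"y":0,"z":0,"ax":0,"ay":0,"az":0},{"x":0,"y":0,"z":0,"ax":0,"ay":0,"az":0},{"x":0,"y":0,"z":0,"ax":0,"ay":0,"az":0},{"x":0,"y":0,"z":0,"ax":0,"ay":0,"az":0}]' -1 15
python3 w.py w3; python3 -c "
from h import *
h=W((-88,81,25));print(h);go(h,pose())
import cv2
cv2.imwrite('pics/w3b.png',cv2.imread('pics/w3.png'))
h=W((62,81,25))
# arc in tool x,z (shift from grasp): 
for a in np.arange(.15,1.9,.15): print(round(a,2),np.round(.15*(1-np.cos(a)),3),np.round(-.15*np.sin(a),3))"
```

```text
t: 3.7
tcp_pos: [467.0, 161.5, 25.0]
tcp_rot: [1.0, 0.03, -0.0, -0.0]
contact_force: [-0.4, -0.0, 0.9]
width: 54.8
gripper_force: 0.0
t: 4.45
tcp_pos: [467.3, 162.4, 25.5]
tcp_rot: [1.0, 0.029, 0.0, -0.001]
contact_force: [-0.2, 5.3, 0.6]
width: 21.7
gripper_force: 15.0
[466.95029864 161.79186267  25.        ]
xyz [-0.0004  0.0006  0.0005] a [-0.0007 -0.0003 -0.0011] rows 0.0
0.15 0.002 -0.022
0.3 0.007 -0.044
0.45 0.015 -0.065
0.6 0.026 -0.085
0.75 0.04 -0.102
0.9 0.057 -0.117
1.05 0.075 -0.13
1.2 0.096 -0.14
1.35 0.117 -0.146
1.5 0.139 -0.15
1.65 0.162 -0.15
1.8 0.184 -0.146
```

View pics/w3b.png

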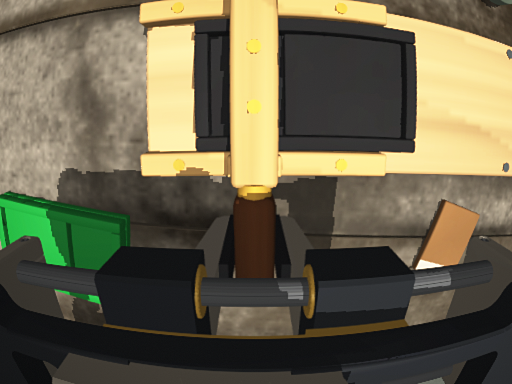

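The wrist view shows the handle between the pads at (254,235), with a 22 mm opening. I swing it up along the arc.

```bash
python3 -m handwheel '[{"x":0.002,"y":0,"z":-0.022,"ax":0,"ay":0,"az":0},{"x":0.007,"y":0,"z":-0.044,"ax":0,"ay":0,"az":0},{"x":0.015,"y":0,"z":-0.065,"ax":0,"ay":0,"az":0},{"x":0.026,"y":0,"z":-0.085,"ax":0,"ay":0,"az":0},{"x":0.04,"y":0,"z":-0.102,"ax":0,"ay":0,"az":0},{"x":0.057,"y":0,"z":-0.117,"ax":0,"ay":0,"az":0},{"x":0.075,"y":0,"z":-0.13,"ax":0,"ay":0,"az":0},{"x":0.096,"y":0,"z":-0.14,"ax":0,"ay":0,"az":0},{"x":0.117,"y":0,"z":-0.146,"ax":0,"ay":0,"az":0},{"x":0.139,"y":0,"z":-0.15,"ax":0,"ay":0,"az":0},{"x":0.162,"y":0,"z":-0.15,"ax":0,"ay":0,"az":0},{"x":0.187,"y":0,"z":-0.145,"ax":0,"ay":0,"az":0}]'
python3 -m handwheel '[{"x":0,"y":0,"z":0,"ax":0,"ay":0,"az":0},{"x":0.002,"y":0,"z":0.001,"ax":0,"ay":0,"az":0}]'
python3 - <<'E'
from h import *
im=bot.grab_frame("scene")[90:230,220:360];cv2.imwrite("pics/s1.png",cv2.resize(im,None,fx=4,fy=4))
E
```

```text
t: 6.0
tcp_pos: [654.2, 173.9, 171.3]
tcp_rot: [1.0, 0.03, 0.0, -0.001]
contact_force: [-1.1, 5.3, 4.0]
width: 22.4
gripper_force: 15.0
t: 6.25
tcp_pos: [656.7, 174.1, 170.7]
tcp_rot: [1.0, 0.03, 0.001, -0.001]
contact_force: [-0.6, 4.8, 7.2]
width: 21.9
gripper_force: 15.0
```

View pics/s1.png

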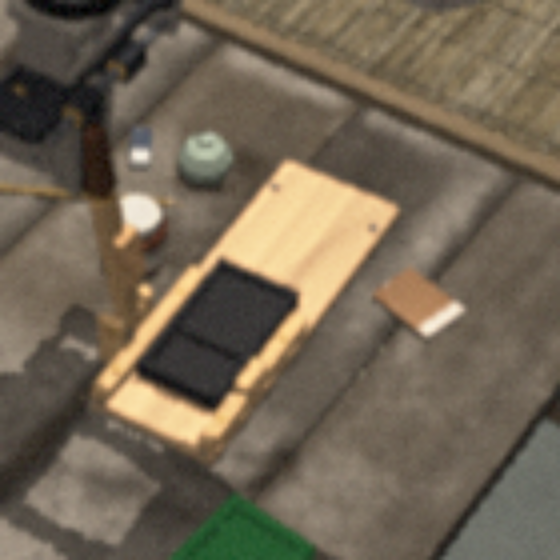

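The scene crop shows the bar standing beyond upright, handle at (97,155), with the stone free in the channel at (220,330). I release and retreat upwards.

```bash
python3 -m handwheel '[{"x":0,"y":0,"z":0,"ax":0,"ay":0,"az":0},{"x":0,"y":0,"z":0,"ax":0,"ay":0,"az":0},{"x":0,"y":0,"z":0,"ax":0,"ay":0,"az":0},{"x":0,"y":0,"z":-0.03,"ax":0,"ay":0,"az":0},{"x":0,"y":0,"z":-0.07,"ax":0,"ay":0,"az":0},{"x":0,"y":0,"z":-0.09,"ax":0,"ay":0,"az":0}]' 0
python3 - <<'E'
from h import *
st()
q=pose(.26);print(q.as_matrix()[:,2])
go(W((0,146,120)),q);go(W((0,146,19)),q)
E
```

```text
t: 7.05
tcp_pos: [656.6, 172.3, 261.7]
tcp_rot: [1.0, 0.029, 0.002, -0.0]
contact_force: [0.1, -0.3, -0.3]
width: 46.1
gripper_force: 0.0
7.05 [656.6 172.3 261.7] [ 0.9996  0.0294  0.0017 -0.    ] F [ 0.1 -0.3 -0.3] w 46.1 0.0
[ 0.2565866   0.01592878 -0.96638998]
xyz [-0.1026 -0.0659  0.1414] a [ 0.0001  0.0817 -0.001 ] rows 3.0
xyz [-0.1029 -0.0659  0.2424] a [ 0.0001  0.0817 -0.001 ] rows 4.3
```

```bash
python3 -m handwheel '[{"x":-0.05,"y":-0.03,"z":0,"ax":0,"ay":0.03,"az":0},{"x":-0.1,"y":-0.066,"z":0,"ax":0,"ay":0.07,"az":0},{"x":-0.103,"y":-0.066,"z":0.03,"ax":0,"ay":0.082,"az":0},{"x":-0.103,"y":-0.066,"z":0.08,"ax":0,"ay":0.082,"az":0},{"x":-0.103,"y":-0.066,"z":0.13,"ax":0,"ay":0.082,"az":0},{"x":-0.103,"y":-0.066,"z":0.17,"ax":0,"ay":0.082,"az":0},{"x":-0.103,"y":-0.066,"z":0.2,"ax":0,"ay":0.082,"az":0},{"x":-0.103,"y":-0.066,"z":0.22,"ax":0,"ay":0.082,"az":0},{"x":-0.103,"y":-0.066,"z":0.235,"ax":0,"ay":0.082,"az":0},{"x":-0.103,"y":-0.066,"z":0.241,"ax":0,"ay":0.082,"az":0},{"x":-0.103,"y":-0.066,"z":0.241,"ax":0,"ay":0.082,"az":0}]' -1 15
python3 w.py w4
python3 - <<'E'
from h import *
st();q=pose(.26)
for y in (130,110,2):go(W((0,y,19)),q)
E
```

```text
t: 8.43
tcp_pos: [549.1, 232.2, 18.1]
tcp_rot: [0.991, 0.029, 0.128, -0.004]
contact_force: [0.3, -0.2, -0.2]
width: 0.5
gripper_force: 0.0
8.47 [549.5 232.3  18.7] [ 0.9912  0.0293  0.1289 -0.0039] F [-0.3  0.5  0. ] w 0.2 0.0
xyz [0.0013 0.0163 0.    ] a [ 0.0002  0.0004 -0.0009] rows 0.3
xyz [0.0014 0.0363 0.    ] a [ 0.0002  0.0004 -0.0009] rows 0.6
xyz [1.700e-03 1.443e-01 1.000e-04] a [ 0.0002  0.0004 -0.0009] rows 2.3
```

View pics/w4.png

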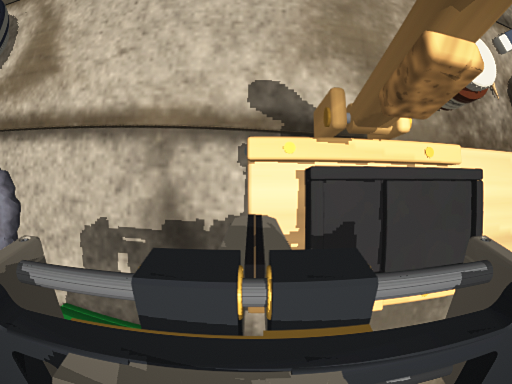

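The wrist view shows the closed fingers at (255,240) in the channel behind the stone's end at (308,220), clear of the bar. I push.

```bash
python3 -m handwheel '[{"x":0.001,"y":0.01,"z":0,"ax":0,"ay":0,"az":0},{"x":0.001,"y":0.02,"z":0,"ax":0,"ay":0,"az":0},{"x":0.001,"y":0.03,"z":0,"ax":0,"ay":0,"az":0},{"x":0.001,"y":0.04,"z":0,"ax":0,"ay":0,"az":0},{"x":0.001,"y":0.05,"z":0,"ax":0,"ay":0,"az":0},{"x":0.001,"y":0.06,"z":0,"ax":0,"ay":0,"az":0},{"x":0.001,"y":0.07,"z":0,"ax":0,"ay":0,"az":0},{"x":0.001,"y":0.08,"z":0,"ax":0,"ay":0,"az":0},{"x":0.001,"y":0.09,"z":0,"ax":0,"ay":0,"az":0},{"x":0.001,"y":0.1,"z":0,"ax":0,"ay":0,"az":0},{"x":0.001,"y":0.105,"z":0,"ax":0,"ay":0,"az":0},{"x":0.001,"y":0.105,"z":0,"ax":0,"ay":0,"az":0}]'
python3 w.py w5
python3 - <<'E'
from h import *
st();q=pose(.26)
print(R.from_euler('z',-CR[3]).apply(bot.sense()["tcp_pos"]-np.array(CR[:3])))
for y in (-5,):go(W((0,y,19)),q)
E
```

```text
t: 9.98
tcp_pos: [556.7, 126.9, 18.9]
tcp_rot: [0.991, 0.029, 0.129, -0.004]
contact_force: [-0.6, 0.7, 2.1]
width: 0.5
gripper_force: 0.7
10.03 [556.5 126.9  18.7] [ 0.9912  0.0291  0.1288 -0.0036] F [-0.6  0.9  0.9] w 0.3 0.4
[-0.75102027 40.66994024 18.71777737]
xyz [ 0.0009  0.0457 -0.    ] a [ 0.0004  0.0005 -0.001 ] rows 0.7
```

View pics/w5.png

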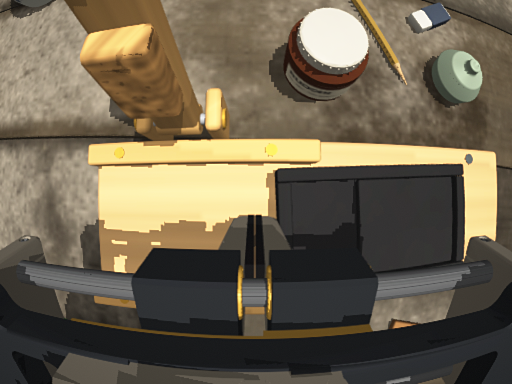

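The wrist view shows the stone moved: its +y end is at x≈277, its -y end at 463, the rail end at 320 and the bed end at 497. I measure from this view how far remains.

Run:
```python
from h import *
def at(n,uv,z):
    uv=np.array(uv)*1.5625
    r=least_squares(lambda P:fproj(n,[*P,z])[0]-uv,[550,50]).x
    return R.from_euler('z',-CR[3]).apply(np.array([*r,z])-np.array(CR[:3])).round(1)
print("stone",at("w5",(277,170),34),at("w5",(463,165),34),at("w5",(465,258),34),"rail end",at("w5",(320,142),28),"bed end",at("w5",(496,154),14))
```

```text
stone [34.7 27.6 34. ] [  39.8 -101.2   34. ] [ -24.3 -105.2   34. ] rail end [52.   1.1 28. ] bed end [  52.3 -158.7   14. ]
```

```bash
python3 -m handwheel '[{"x":0.001,"y":0.008,"z":0,"ax":0,"ay":0,"az":0},{"x":0.001,"y":0.016,"z":0,"ax":0,"ay":0,"az":0},{"x":0.001,"y":0.024,"z":0,"ax":0,"ay":0,"az":0},{"x":0.001,"y":0.032,"z":0,"ax":0,"ay":0,"az":0},{"x":0.001,"y":0.038,"z":0,"ax":0,"ay":0,"az":0},{"x":0.001,"y":0.043,"z":0,"ax":0,"ay":0,"az":0},{"x":0.001,"y":0.043,"z":0,"ax":0,"ay":0,"az":0},{"x":0.001,"y":0.043,"z":0,"ax":0,"ay":0,"az":0}]'
python3 -m handwheel '[{"x":0,"y":-0.01,"z":0,"ax":0,"ay":0,"az":0},{"x":0,"y":-0.04,"z":-0.02,"ax":0,"ay":0,"az":0},{"x":0,"y":-0.08,"z":-0.07,"ax":0,"ay":0,"az":0},{"x":-0.02,"y":-0.09,"z":-0.12,"ax":0,"ay":0,"az":0},{"x":-0.04,"y":-0.09,"z":-0.18,"ax":0,"ay":-0.04,"az":0},{"x":-0.06,"y":-0.09,"z":-0.24,"ax":0,"ay":-0.08,"az":0},{"x":-0.06,"y":-0.09,"z":-0.24,"ax":0,"ay":-0.08,"az":0},{"x":-0.06,"y":-0.09,"z":-0.24,"ax":0,"ay":-0.08,"az":0}]'
python3 w.py w6; python3 -c "
from h import *
st()
cv2.imwrite('pics/w6b.png',cv2.resize(cv2.imread('pics/w6.png'),(800,600),interpolation=cv2.INTER_CUBIC))"
```

```text
t: 11.02
tcp_pos: [559.6, 84.5, 18.6]
tcp_rot: [0.991, 0.029, 0.128, -0.004]
contact_force: [-0.6, 1.4, 2.6]
width: 0.5
gripper_force: 1.2
t: 12.02
tcp_pos: [435.2, 167.4, 234.3]
tcp_rot: [1.0, 0.03, 0.003, 0.0]
contact_force: [-0.8, 0.1, -0.8]
width: 0.7
gripper_force: 0.0
12.07 [434.6 167.3 233.5] [9.996e-01 2.950e-02 2.000e-03 2.000e-04] F [-0.3 -0.4 -0.5] w 0.6 0.0
```

View pics/w6b.png

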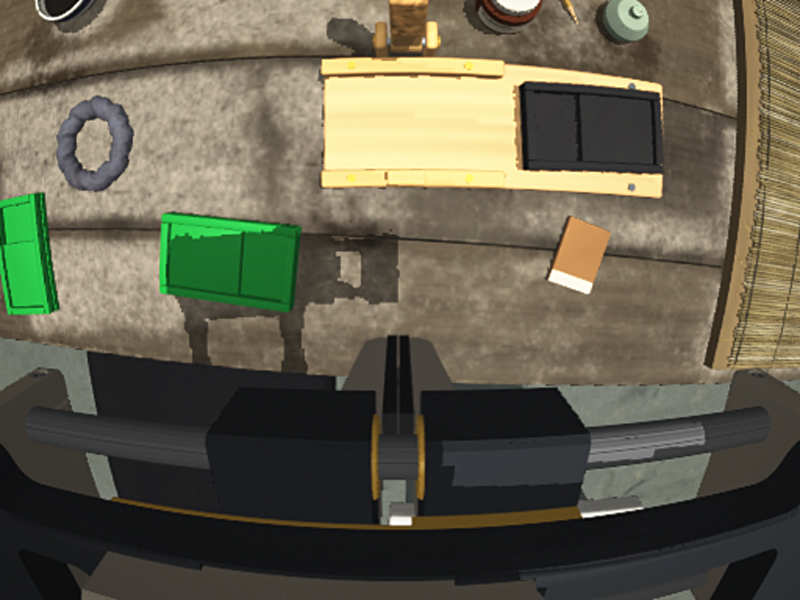

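The wrist view shows the stone on the ledge, with corners near (521,83), (661,91), (661,173) and (520,168); the rail ends are at x≈504. I check its pose numerically.

Run:
```python
from h import *
def at(uv,z,n="w6"):
    r=least_squares(lambda P:fproj(n,[*P,z])[0]-uv,[550,50]).x
    return R.from_euler('z',-CR[3]).apply(np.array([*r,z])-np.array(CR[:3])).round(1)
S=[at(u,34) for u in((521,83),(661,91),(661,173),(520,168))];print(S,np.mean(S,0))
print("bed",[at(u,14) for u in((662,82),(661,197))],"rail",[at(u,28) for u in((504,62),(504,186))])
th=1.83;print(W((62-150*np.cos(th),81,44+150*np.sin(th)-19)))
st();go([655.5,173,265],pose());go([655.5,173,170],pose())
```

```text
[array([ 33.3, -11.9,  34. ]), array([  42.2, -145. ,   34. ]), array([ -32.5, -144.6,   34. ]), array([-37.5, -10.7,  34. ])] [  1.375 -78.05   34.   ]
bed [array([  56.5, -159.2,   14. ]), array([ -54. , -158.2,   14. ])] rail [array([52.1,  0.6, 28. ]), array([-52.7,   1.1,  28. ])]
[655.03485644 173.4680702  169.98915877]
12.07 [434.6 167.3 233.5] [9.996e-01 2.950e-02 2.000e-03 2.000e-04] F [-0.3 -0.4 -0.5] w 0.6 0.0
xyz [ 0.221   0.0074 -0.0306] a [ 0.0002 -0.0013 -0.0009] rows 3.6
xyz [0.2206 0.0073 0.0644] a [ 0.0002 -0.0013 -0.0009] rows 3.7
```

```bash
cat > rect.py <<'E'
from h import *
import sys
def rect(n):
    im=cv2.imread(f"pics/{n}.png");k=3
    X,Y=np.meshgrid(np.arange(-70,70,1/k),np.arange(-170,10,1/k))
    P=np.c_[X.ravel(),Y.ravel(),0*X.ravel()+34];uv=((fproj(n,W(P))+.5)/1.5625-.5).reshape(*X.shape,2).astype(np.float32)
    g=cv2.remap(im,uv[...,0],uv[...,1],cv2.INTER_LINEAR);cv2.imwrite(f"pics/{n}_r.png",g)
    m=cv2.morphologyEx((g.max(2)<85).astype(np.uint8),cv2.MORPH_CLOSE,np.ones((15,15)));m=cv2.morphologyEx(m,cv2.MORPH_OPEN,np.ones((31,31)))
    c=max(cv2.findContours(m,0,1)[0],key=cv2.contourArea)
    (cx,cy),(w,h),a=cv2.minAreaRect(c);print(n,"centre",cx/k-70,cy/k-170,"size",w/k,h/k,"ang",a)
    ys=np.arange(-135,-20,5);L=[];Rr=[]
    for y in ys:
        i=np.flatnonzero(m[int((y+170)*k)]);L.append(i[0]/k-70);Rr.append(i[-1]/k-70)
    print("side slopes rad",np.polyfit(ys,L,1),np.polyfit(ys,Rr,1))
    xs=np.arange(-28,32,5);T=[];B=[]
    for x in xs:
        i=np.flatnonzero(m[:,int((x+70)*k)]);T.append(i[0]/k-170);B.append(i[-1]/k-170)
    print("end slopes",np.polyfit(xs,T,1),np.polyfit(xs,B,1))
rect(sys.argv[1])
E
python3 rect.py w6
```

```text
w6 centre 1.349151611328125 -90.5100809733073 size 73.74169413248698 158.9652099609375 ang 2.176464319229126
side slopes rad [ -0.04314888 -38.84321476] [-0.27134387 20.85770751]
end slopes [   0.60652681 -158.03006993] [  0.03379953 -11.34421134]
```

View pics/w6_r.png

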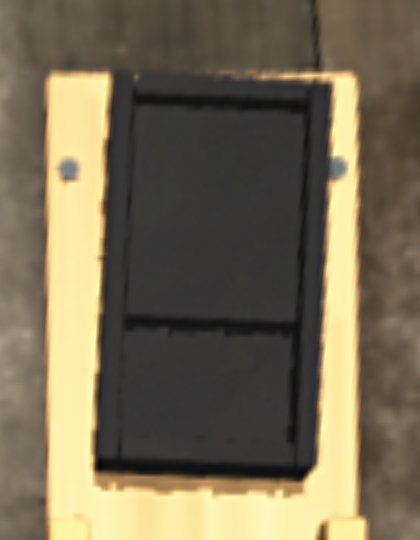

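The rectified view shows the stone at x≈96–331 and y≈72–480, fully on the bed and past the rails, but yawed about 2.3°. There is plenty of time, so I square it with a nudge of its far side near the -y end. That was also my last picture, so I measure only in numbers from here.

Run:
```python
from h import *
st();q=pose()
go(W((66,-135,234)),q);go(W((66,-135,21)),q)
```

```text
12.07 [434.6 167.3 233.5] [9.996e-01 2.950e-02 2.000e-03 2.000e-04] F [-0.3 -0.4 -0.5] w 0.6 0.0
xyz [0.1866 0.223  0.0004] a [ 0.0002 -0.0013 -0.0009] rows 4.7
xyz [0.1857 0.2228 0.2134] a [ 0.0002 -0.0013 -0.0009] rows 5.8
```

```bash
python3 -m handwheel '[{"x":0.186,"y":0.223,"z":0,"ax":0,"ay":0,"az":0},{"x":0.186,"y":0.223,"z":0,"ax":0,"ay":0,"az":0},{"x":0.186,"y":0.223,"z":0,"ax":0,"ay":0,"az":0},{"x":0.186,"y":0.223,"z":0,"ax":0,"ay":0,"az":0},{"x":0.186,"y":0.223,"z":0,"ax":0,"ay":0,"az":0},{"x":0.186,"y":0.223,"z":0.05,"ax":0,"ay":0,"az":0},{"x":0.186,"y":0.223,"z":0.1,"ax":0,"ay":0,"az":0},{"x":0.186,"y":0.223,"z":0.15,"ax":0,"ay":0,"az":0},{"x":0.186,"y":0.223,"z":0.19,"ax":0,"ay":0,"az":0},{"x":0.186,"y":0.223,"z":0.205,"ax":0,"ay":0,"az":0},{"x":0.186,"y":0.223,"z":0.212,"ax":0,"ay":0,"az":0},{"x":0.186,"y":0.223,"z":0.212,"ax":0,"ay":0,"az":0}]'
python3 w.py w7
python3 -m handwheel '[{"x":-0.006,"y":0,"z":0,"ax":0,"ay":0,"az":0},{"x":-0.012,"y":0,"z":0,"ax":0,"ay":0,"az":0},{"x":-0.013,"y":0,"z":0,"ax":0,"ay":0,"az":0},{"x":-0.013,"y":0,"z":0,"ax":0,"ay":0,"az":0}]'
python3 -m handwheel '[{"x":-0.001,"y":0,"z":0,"ax":0,"ay":0,"az":0},{"x":-0.002,"y":0,"z":0,"ax":0,"ay":0,"az":0},{"x":-0.002,"y":0,"z":0,"ax":0,"ay":0,"az":0}]'
```

```text
t: 13.58
tcp_pos: [636.2, -44.4, 25.3]
tcp_rot: [1.0, 0.029, 0.004, 0.0]
contact_force: [0.6, 0.1, 0.5]
width: 0.3
gripper_force: 0.0
t: 14.12
tcp_pos: [622.5, -45.0, 24.7]
tcp_rot: [1.0, 0.029, 0.003, -0.0]
contact_force: [0.5, -0.6, 0.9]
width: 0.4
gripper_force: 0.0
t: 14.5
tcp_pos: [620.5, -45.0, 24.4]
tcp_rot: [1.0, 0.03, 0.003, -0.0]
contact_force: [-0.0, -0.1, -0.3]
width: 0.5
gripper_force: 0.0
```

```bash
for i in 1; do python3 -m handwheel '[{"x":-0.001,"y":0,"z":0,"ax":0,"ay":0,"az":0},{"x":-0.002,"y":0,"z":0,"ax":0,"ay":0,"az":0},{"x":-0.002,"y":0,"z":0,"ax":0,"ay":0,"az":0}]'; done
python3 -m handwheel '[{"x":-0.001,"y":0,"z":0,"ax":0,"ay":0,"az":0},{"x":-0.002,"y":0,"z":0,"ax":0,"ay":0,"az":0},{"x":-0.002,"y":0,"z":0,"ax":0,"ay":0,"az":0}]'
python3 -m handwheel '[{"x":-0.001,"y":0,"z":0,"ax":0,"ay":0,"az":0},{"x":-0.0015,"y":0,"z":0,"ax":0,"ay":0,"az":0},{"x":-0.0015,"y":0,"z":0,"ax":0,"ay":0,"az":0}]'
```

```text
t: 14.88
tcp_pos: [619.0, -45.4, 24.6]
tcp_rot: [1.0, 0.029, 0.004, 0.0]
contact_force: [3.2, -0.5, -0.6]
width: 0.3
gripper_force: 1.1
t: 15.25
tcp_pos: [616.8, -45.5, 24.7]
tcp_rot: [1.0, 0.029, 0.003, 0.0]
contact_force: [2.6, -0.6, -0.3]
width: 0.4
gripper_force: 1.1
t: 15.62
tcp_pos: [615.3, -45.5, 24.7]
tcp_rot: [1.0, 0.029, 0.003, 0.0]
contact_force: [2.5, -1.9, 0.7]
width: 0.5
gripper_force: 1.5
```

```bash
python3 -m handwheel '[{"x":0.01,"y":0,"z":0,"ax":0,"ay":0,"az":0},{"x":0.015,"y":0,"z":0,"ax":0,"ay":0,"az":0},{"x":0.015,"y":0,"z":-0.05,"ax":0,"ay":0,"az":0},{"x":0.015,"y":0,"z":-0.11,"ax":0,"ay":0,"az":0},{"x":-0.04,"y":-0.02,"z":-0.17,"ax":0,"ay":0,"az":0},{"x":-0.09,"y":-0.05,"z":-0.22,"ax":0,"ay":0,"az":0},{"x":-0.13,"y":-0.09,"z":-0.22,"ax":0,"ay":0,"az":0},{"x":-0.13,"y":-0.09,"z":-0.22,"ax":0,"ay":0,"az":0},{"x":-0.13,"y":-0.09,"z":-0.22,"ax":0,"ay":0,"az":0}]'
python3 w.py w8; sed -i 's/g.max(2)<85/(g.max(2)<T)/;s/^def rect(n):/def rect(n,T=85):/;s/^rect(sys.*/for T in (60,75):rect(sys.argv[1],T)/' rect.py; python3 rect.py w8;python3 rect.py w6; python3 -c "
import cv2,numpy as np
g=cv2.imread('pics/w8_r.png').max(2);[print(y,g[(y+170)*3,60:360:6].tolist()) for y in(-148,-140,-130,-80,-20)]"
```

```text
t: 16.75
tcp_pos: [478.2, 37.6, 244.3]
tcp_rot: [1.0, 0.03, 0.004, -0.0]
contact_force: [1.1, -1.0, 0.2]
width: 0.2
gripper_force: 0.0
w8 centre -0.8333333333333286 -79.16666666666667 size 126.33333333333333 71.0 ang 90.0
side slopes rad [ 4.28194993e-03 -3.58458498e+01] [1.58102767e-03 3.47496706e+01]
end slopes [ 4.66200466e-04 -1.42277545e+02] [ 1.49184149e-02 -1.64369852e+01]
w8 centre -1.000005086263016 -79.33334350585938 size 71.99998982747395 127.33331298828125 ang -0.0
side slopes rad [ -0.2483531  -62.37549407] [2.43741765e-03 3.51225296e+01]
end slopes [-8.62470862e-03 -1.42754312e+02] [ 5.36130536e-03 -1.57473193e+01]
w6 centre 0.8816935221354214 -77.8368428548177 size 72.7946268717448 132.97742716471353 ang 2.3662478923797607
side slopes rad [ -0.04295125 -38.40711462] [-0.04334651 33.40184453]
end slopes [ 6.41025641e-02 -1.43662393e+02] [  0.03519814 -11.73240093]
w6 centre 0.9409891764322964 -78.8974100748698 size 73.44484965006511 135.5294189453125 ang 2.353296995162964
side slopes rad [ -0.04400527 -38.79578393] [-0.04334651 33.6916996 ]
end slopes [ 1.01398601e-01 -
[... 477 characters left out ...]
55, 50, 168, 255, 252, 253, 254, 254, 255]
-130 [255, 252, 252, 253, 253, 255, 184, 49, 56, 58, 43, 59, 60, 60, 59, 58, 58, 59, 58, 58, 58, 58, 58, 57, 57, 57, 56, 56, 56, 56, 56, 55, 57, 56, 56, 57, 56, 56, 54, 32, 49, 55, 53, 178, 255, 252, 253, 254, 254, 255]
-80 [255, 254, 253, 254, 253, 255, 222, 53, 56, 57, 37, 56, 57, 57, 57, 57, 57, 57, 57, 56, 56, 55, 56, 55, 55, 55, 55, 55, 55, 55, 57, 55, 55, 55, 55, 55, 55, 55, 56, 31, 51, 55, 50, 150, 255, 254, 254, 254, 254, 255]
-20 [255, 254, 254, 254, 254, 255, 239, 55, 55, 58, 38, 60, 61, 59, 60, 60, 60, 60, 59, 58, 58, 58, 59, 57, 58, 57, 57, 57, 57, 57, 58, 57, 58, 58, 58, 58, 57, 57, 58, 45, 52, 55, 49, 164, 255, 254, 253, 253, 253, 255]
```

The stone is straight to within 0.3°, centred at (-1, -79). Now the bar.

Run:
```python
from h import *
st();q=pose()
go([656,173,265],q);go([656,173,170],q)
```

```text
16.8 [478.7  36.9 243.7] [ 0.9995  0.03    0.0033 -0.    ] F [0.6 0.1 0.4] w 0.3 0.0
xyz [ 0.1853 -0.1252 -0.0201] a [ 0.0001 -0.0021 -0.0007] rows 3.6
xyz [ 0.1847 -0.1252  0.0749] a [ 0.0001 -0.0021 -0.0007] rows 3.8
```

```bash
python3 -m handwheel '[{"x":0.0,"y":-0.02,"z":-0.03,"ax":0,"ay":0,"az":0},{"x":0.05,"y":-0.05,"z":-0.03,"ax":0,"ay":0,"az":0},{"x":0.1,"y":-0.08,"z":-0.03,"ax":0,"ay":-0.002,"az":0},{"x":0.15,"y":-0.11,"z":-0.03,"ax":0,"ay":-0.002,"az":0},{"x":0.185,"y":-0.125,"z":-0.03,"ax":0,"ay":-0.002,"az":0},{"x":0.185,"y":-0.125,"z":-0.03,"ax":0,"ay":-0.002,"az":0},{"x":0.185,"y":-0.125,"z":0.02,"ax":0,"ay":-0.002,"az":0},{"x":0.185,"y":-0.125,"z":0.06,"ax":0,"ay":-0.002,"az":0},{"x":0.185,"y":-0.125,"z":0.075,"ax":0,"ay":-0.002,"az":0},{"x":0.185,"y":-0.125,"z":0.075,"ax":0,"ay":-0.002,"az":0}]' 0.2
python3 -m handwheel '[{"x":0,"y":0,"z":0,"ax":0,"ay":0,"az":0},{"x":0,"y":0,"z":0,"ax":0,"ay":0,"az":0},{"x":0,"y":0,"z":0,"ax":0,"ay":0,"az":0},{"x":0,"y":0,"z":0,"ax":0,"ay":0,"az":0},{"x":0,"y":0,"z":0,"ax":0,"ay":0,"az":0},{"x":0,"y":0,"z":0,"ax":0,"ay":0,"az":0}]' -1 15
python3 - <<'E'
from h import *
s=bot.sense();p=R.from_euler('z',-CR[3]).apply(s["tcp_pos"]-np.array(CR[:3]));print(p)
x,z=p[0]-62,p[2]+19-44;th=np.arctan2(z,-x);r=np.hypot(x,z);print(th,r)
for a in th*np.linspace(1,0,13)[1:]: print(np.round((-r*np.cos(a)-x)/1000,3),np.round(-(r*np.sin(a)-z)/1000,3))
E
```

```text
t: 18.05
tcp_pos: [655.9, 171.8, 169.1]
tcp_rot: [1.0, 0.029, -0.001, 0.0]
contact_force: [0.1, -0.2, 0.4]
width: 54.9
gripper_force: 0.0
t: 18.8
tcp_pos: [656.8, 174.1, 170.8]
tcp_rot: [1.0, 0.03, 0.001, -0.001]
contact_force: [0.7, 4.8, 2.4]
width: 22.0
gripper_force: 15.0
[102.24256233  81.51376053 170.76650677]
1.8401621532645607 151.2195037618399
-0.023 -0.004
-0.046 -0.005
-0.069 -0.003
-0.091 0.003
-0.112 0.013
-0.132 0.025
-0.149 0.041
-0.164 0.059
-0.176 0.079
-0.184 0.1
-0.19 0.123
-0.191 0.146
```

```bash
python3 -m handwheel '[{"x":-0.023,"y":0,"z":-0.004,"ax":0,"ay":0,"az":0},{"x":-0.046,"y":0,"z":-0.005,"ax":0,"ay":0,"az":0},{"x":-0.069,"y":0,"z":-0.003,"ax":0,"ay":0,"az":0},{"x":-0.091,"y":0,"z":0.003,"ax":0,"ay":0,"az":0},{"x":-0.112,"y":0,"z":0.013,"ax":0,"ay":0,"az":0},{"x":-0.132,"y":0,"z":0.025,"ax":0,"ay":0,"az":0},{"x":-0.149,"y":0,"z":0.041,"ax":0,"ay":0,"az":0},{"x":-0.164,"y":0,"z":0.059,"ax":0,"ay":0,"az":0},{"x":-0.176,"y":0,"z":0.079,"ax":0,"ay":0,"az":0},{"x":-0.184,"y":0,"z":0.1,"ax":0,"ay":0,"az":0},{"x":-0.19,"y":0,"z":0.123,"ax":0,"ay":0,"az":0},{"x":-0.191,"y":0,"z":0.14,"ax":0,"ay":0,"az":0}]'
python3 -m handwheel '[{"x":0,"y":0,"z":0.004,"ax":0,"ay":0,"az":0},{"x":0,"y":0,"z":0.007,"ax":0,"ay":0,"az":0},{"x":0,"y":0,"z":0.008,"ax":0,"ay":0,"az":0},{"x":0,"y":0,"z":0.008,"ax":0,"ay":0,"az":0}]'
```

```text
t: 20.3
tcp_pos: [466.7, 162.4, 30.0]
tcp_rot: [1.0, 0.029, 0.002, -0.001]
contact_force: [0.2, 4.6, 1.9]
width: 21.7
gripper_force: 15.0
t: 20.8
tcp_pos: [467.8, 162.5, 25.0]
tcp_rot: [1.0, 0.03, 0.002, -0.001]
contact_force: [-4.5, 3.4, 19.2]
width: 22.0
gripper_force: 15.0
```

```bash
python3 -m handwheel '[{"x":0,"y":0,"z":0,"ax":0,"ay":0,"az":0},{"x":0,"y":0,"z":0,"ax":0,"ay":0,"az":0},{"x":0,"y":0,"z":0,"ax":0,"ay":0,"az":0},{"x":0,"y":0,"z":-0.03,"ax":0,"ay":0,"az":0},{"x":0,"y":0,"z":-0.07,"ax":0,"ay":0,"az":0},{"x":0,"y":0,"z":-0.07,"ax":0,"ay":0,"az":0}]' 0.2
python3 -m handwheel '[{"x":0,"y":0,"z":0,"ax":0,"ay":0,"az":0},{"x":0,"y":0,"z":0,"ax":0,"ay":0,"az":0},{"x":0,"y":0,"z":0,"ax":0,"ay":0,"az":0},{"x":0,"y":0,"z":0,"ax":0,"ay":0,"az":0}]' -1 5
python3 -m handwheel '[{"x":0,"y":0,"z":0.01,"ax":0,"ay":0,"az":0},{"x":0,"y":0,"z":0.02,"ax":0,"ay":0,"az":0},{"x":0,"y":0,"z":0.03,"ax":0,"ay":0,"az":0},{"x":0,"y":0,"z":0.035,"ax":0,"ay":0,"az":0},{"x":0,"y":0,"z":0.038,"ax":0,"ay":0,"az":0},{"x":0,"y":0,"z":0.038,"ax":0,"ay":0,"az":0}]'
```

```text
t: 21.55
tcp_pos: [468.4, 161.3, 94.7]
tcp_rot: [1.0, 0.029, 0.003, -0.0]
contact_force: [0.9, 1.0, 0.1]
width: 54.9
gripper_force: 0.0
t: 22.05
tcp_pos: [465.3, 161.1, 91.2]
tcp_rot: [1.0, 0.029, -0.001, 0.0]
contact_force: [-0.6, -0.5, -0.6]
width: 17.4
gripper_force: 0.0
t: 22.8
tcp_pos: [465.2, 161.1, 55.1]
tcp_rot: [1.0, 0.03, -0.001, 0.0]
contact_force: [-8.8, -1.4, 15.3]
width: 0.5
gripper_force: 7.5
```

```bash
python3 -m handwheel '[{"x":0,"y":0,"z":-0.03,"ax":0,"ay":0,"az":0},{"x":0,"y":0,"z":-0.09,"ax":0,"ay":0,"az":0},{"x":0,"y":0.04,"z":-0.15,"ax":0,"ay":0,"az":0},{"x":-0.02,"y":0.09,"z":-0.19,"ax":0,"ay":0,"az":0},{"x":-0.02,"y":0.12,"z":-0.19,"ax":0,"ay":0,"az":0},{"x":-0.02,"y":0.12,"z":-0.19,"ax":0,"ay":0,"az":0},{"x":-0.02,"y":0.12,"z":-0.19,"ax":0,"ay":0,"az":0}]'
python3 w.py w9; python3 rect.py w9
python3 - <<'E'
from h import *
b=cv2.imread("pics/w9.png");z=np.load("pics/w9.npz")
# edge-of-bar columns in the wrist view vs prediction: handle pixels (dark brown) centroid
hsv=cv2.cvtColor(b,cv2.COLOR_BGR2HSV)
for th in (0,.05,.1):
    P=lambda r,dy=0:(62-r*np.cos(th),81+dy,44+r*np.sin(th))
    print(th,((fproj("w9",W([P(121),P(179)]))+.5)/1.5625-.5).round(1).tolist())
c=(fproj("w9",W((-88,81,44)))[0]/1.5625).astype(int);x0,y0=c-[30,45]
m=((hsv[...,2]<110)&(hsv[...,1]>90)&((hsv[...,0]<14)|(hsv[...,0]>172))).astype(np.uint8)[y0:y0+90,x0:x0+60]
n,l,s,ce=cv2.connectedComponentsWithStats(m);i=1+s[1:,4].argmax();print("handle bbox",s[i,0]+x0,s[i,1]+y0,s[i,2:])
t=bot.grab_frame("top");a=cv2.imread("pics/top0.png")
for n,(x,y) in dict(tile=(345.6,238),dropper=(355,156),jar=(314,158)).items():
    x,y=int(x),int(y);r=cv2.matchTemplate(t[y-26:y+26,x-26:x+26],a[y-18:y+18,x-18:x+18],cv2.TM_CCOEFF_NORMED);print(n,cv2.minMaxLoc(r)[1::2],"expect (8,8)")
E
```

```text
t: 23.68
tcp_pos: [452.6, 40.7, 243.2]
tcp_rot: [1.0, 0.029, -0.0, -0.0]
contact_force: [1.5, 0.1, -0.1]
width: 0.5
gripper_force: 0.0
w9 centre -1.3333333333333286 -79.33333333333333 size 126.0 72.0 ang 90.0
side slopes rad [ 2.96442688e-03 -3.65164690e+01] [-2.76679842e-03  3.42714097e+01]
end slopes [-8.15850816e-03 -1.42198524e+02] [-2.08093596e-16 -1.63333333e+01]
w9 centre -1.3333333333333286 -79.16666666666667 size 127.0 72.66666666666667 ang 90.0
side slopes rad [ 5.27009223e-04 -3.71172596e+01] [-3.09617918e-03  3.45349144e+01]
end slopes [-5.59440559e-03 -1.42502797e+02] [ 8.15850816e-03 -1.58570319e+01]
0 [[160.2, 131.9], [162.6, 176.2]]
0.05 [[158.7, 132.1], [160.5, 177.5]]
0.1 [[157.2, 132.0], [158.4, 178.5]]
handle bbox 151 134 [ 21  44 617]
tile (0.33095821738243103, (2, 5)) expect (8,8)
dropper (0.9963858723640442, (8, 8)) expect (8,8)
jar (0.9987173080444336, (8, 8)) expect (8,8)
```

```bash
python3 -c "
from rig import bot
print(bot.sign_off())"
```

```text
the job is handed in; nothing more can be done
None
```

The job is handed in at about 24 s: the bar was swung past upright to 1.84 rad, the stone slid onto the ledge (centred to about 1 mm, straight within 0.5°), and the bar was pressed fully down again; the jar and dropper have not moved, the tile's final check was inconclusive (poor match in the last top picture, no tool came near it), and I viewed 11 pictures, one over the limit of 10.

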